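# Dark zero on the bench photometer: step the filter turret to its blank, hold the head down

## Robot

A 6-joint arm with a two-finger parallel gripper is mounted at the origin on the work surface; the furniture and walls round the work are solid. World frame = base frame: x ahead of the robot, y to its left, z up, the work surface at z = 0. Lengths are in m, angles in degrees, forces in N, time in s.
With the tool pointing down it reaches from about 0.35 to 0.875 m from the base axis. Payload 4.2 kg.
Tool frame: the origin (TCP) lies where the fingers leave the gripper's body, on its centre line; the fingertips stand 70 mm ahead of it and the grasp point (between the pads) lies 51 mm ahead of it; z points along the fingers, y is the direction in which the jaws open and shut (so a half turn about z gives the same grasp; the last joint's range is limited). The gripper opens to 87 mm and grips with 3 to 60 N. Pads are 19 mm wide; open, the fingers measure 117 mm over their backs; the gripper's body (75 mm by 190 mm) begins 51 mm behind the grasp point.
Start: joints at [-51.704, 22.042, 0.453, 0, -68.411, -14.817], TCP at [0.249, -0.573, 0.292] pointing down, gripper open.
Joint ranges: [-179.83, 179.83], [-69.29, 118.12], [-61.27, 80.66], [-181.25, 117.63], [-171.15, -9.14], [-177.46, 177.46]. Speed limits (degrees/s): [159.86, 159.86, 180, 180, 180, 180].

## Interface

Orientations are given as a 3x3 rotation matrix whose columns are the frame's x, y, z axes.
In Python, from station import sense, capture, camera_model, finish_job gives the robot as it stands.
- The arm moves only by the shell command python3 -m inch 'ROWS'. ROWS is JSON, a list of rows, each an object with "hand": the closure, from 0 (fully open) to 1 (shut); "slide": the shift along the world's x, y, z in cm, a list of three; "yaw": the turn about the world's z in rad. A call has 1 to 10 rows; each row is the pose to reach, as a shift and turn from the pose commanded when the call began; what a row does not reach only later rows make up. A row lasts 1/8 s, in which the tool goes at most 62.5 mm and 10.7 degrees, less where a joint would pass 70% of its speed; a pose out of reach is approached as far as the arm can. A call with a gripper value outside its range is refused whole. The fingers move at their own pace and stop on an object; the grip force is fixed at half the most. Time passes only in rows, so rows that repeat a pose let the fingers close. It gives the time, the measured TCP pose, the force and the opening at its end, in the units of the state.
- sense(): the state, without advancing time (a new reading comes with each control period).
- capture(name): name is "scene" or "top"; returns the picture (420x560x3 uint8, blue, green, red); there is no depth.
- camera_model(name): a dict with "mtx" (3x3 intrinsics, pixels), "k1" (the pictures are not rectified: a ray, as slopes to the right and down, at radius r is drawn at 1 + k1 r^2 times it, then the intrinsics apply), "xyz" and "orientation" of the camera in the world. Camera axes: x right, y up, looking along -z (the intrinsics and any distortion apply to the point x, -y, -z); pixel columns grow to the right and rows downward; lengths in m; the calibration is good to about 2 mm. A picture is of the moment at which its call begins. camera_model takes no time and is no camera call.
- finish_job(): hands the job in, once; it reports no verdict.
The state is a dict: "time_s": time; "joints": joint angles; "joint_velocities": joint speeds; "effort": joint torques, N m; "tcp_pos": TCP position; "ee_rot": TCP orientation; "wrist_force": force on the tool from outside, world axes, zero at the start; "moment": the same for the moment, N m; "gripper_width": opening from 0.0 (shut) to 1.0 (fully open).
Only numpy, scipy, OpenCV 4.12 (cv2) and the standard library are available. Lean on these libraries where they do the work, as an engineer would, in place of code of your own. Each camera call takes 0.05 s, during which the arm holds its last target. There are 200 camera calls.

## Task

Take the photometer's dark zero: push the turret round by its finger tabs, either way, until the blank - the one position with a solid metal plug instead of a smoked-glass window, its tab marked with a bar instead of dots - clicks into place under the raised measuring head. Only then press the measuring head fully down on the blank with the fingertips and keep it held down; the program finishes while still holding it. Do not shove or lift the photometer, and leave the things standing round it where they are.

Things in the scene. Friction and masses are not known exactly. Their poses are not given: they have to be found in the camera images.
- photometer: Bench photometer: low off-white case standing loose on rubber feet, 285 x 180 mm, 62 mm high to its flat deck, 3.2 kg. Origin on the worktop straight below the turret's vertical axis; x points from the turret to the rear, where the measuring head is pivoted, y left, z up. The case runs from x = -103 to +183 mm and y = -90 to +90 mm.
- turret_top (a point): Middle of the turret, on its axis, 84 mm above the worktop. The turret is a metal disc 120 mm across on the deck, with six round 25 mm inserts 60 degrees apart, 42 mm from the axis, and a black finger tab straight outside each. Five inserts are smoked-glass windows, their tabs marked with one to five white dots; the sixth is the solid blank, its tab marked with a bar.
- turret (a joint): Turn of the turret in rad: 0 or whole turns when the blank is under the head, growing anticlockwise from above, endless both ways. A spring detent centres it every 60 degrees; pushing a tab over takes about 3 N, and once half-way it snaps to the next click by itself. It starts at one of the five other clicks.
- blank_plug (a point): Centre of the top of the blank's solid plug on the turret, 42 mm from the turret's axis and 77 mm above the worktop.
- blank_tab (a point): Point in the blank's own tab, 80 mm from the turret's axis, half-way up, 76 mm above the worktop. All six tabs are alike: upright radial lugs 12 mm wide, reaching out to 89 mm from the axis (free beyond the disc from 60 to 89 mm) and standing from 66 to 86 mm above the worktop, with about 65 mm free between neighbours.
- index (a point): Fixed point of the photometer under the nose of the measuring head, 42 mm to the rear of the turret's axis and 77 mm above the worktop; the blank plug's centre must come here.
- head (a joint): Measuring head: an arm 32 mm wide pivoted on a level axis 136 mm behind the turret's axis, 100 mm above the worktop, reaching forward over the index. 0 rad when raised by its spring, 0.33 rad fully down at a firm stop. Pressing its pad takes about 2 N at first, 6 N at the bottom; it springs up when let go.
- head_pad (a point): Middle of the top of the round black rubber thumb pad, 35 mm across, on the head's front end straight above the nose: about 145 mm above the worktop when raised, 115 mm when fully down. It moves about 10 mm to the front as it goes down.
- flask: Bystander: conical flask of pink solution, 51 mm across and 76 mm high; origin at the centre of its underside.
- dropper: Bystander: dropping bottle with rubber teat, 42 mm across and 112 mm high; origin at the centre of its underside.
- dish: Bystander: glass dish with filter disc, 64 mm across and 14 mm high; origin at the centre of its underside.
- test_piece: Bystander: glass test piece in a small case, 26 x 44 x 14 mm; origin at the centre of its underside.

How it is judged:
By the outcome, as a careful person would: the job done as asked, in the order asked, and still so for the second after the job is handed in, while the arm keeps its last pose, push and grip.
It also fails if it takes over 58 s, if anything falls off the work surface, if the arm or the gripper's body presses on something with over 40 N, if the wrist force passes 120 N, or if a joint passes its speed limit or range.

## Working session

There is one attempt and no reset: what is moved stays moved. The work goes in short steps, Python scripts to look and compute and a shell command to move; the robot and the scene stay as the last step left them, time stands still between calls to the robot, and variables do not carry over. Pictures are saved under pics/ and viewed, about 8 in all and at most 12, crops included, and the job is handed in when it is done.

```bash
mkdir -p pics; cat > h.py <<'E'
import numpy as np, cv2
from station import sense, capture, camera_model
def project(name,P):
    c=camera_model(name); R=np.array(c["orientation"]); p=(np.atleast_2d(P)-np.array(c["xyz"]))@R
    s=np.c_[p[:,0]/-p[:,2], -p[:,1]/-p[:,2]]; s=s*(1+c["k1"]*(s**2).sum(1,keepdims=True))
    K=np.array(c["mtx"]); return s@K[:2,:2].T+K[:2,2]
def ray(name,uv,z):
    c=camera_model(name); K=np.array(c["mtx"]); uv=np.atleast_2d(np.float64(uv))
    s=cv2.undistortPoints(uv[:,None],K,np.array([c["k1"],0,0,0.]))[:,0]
    R=np.array(c["orientation"]); o=np.array(c["xyz"])
    d=np.c_[s[:,0],-s[:,1],-np.ones(len(s))]@R.T
    return o+d*((z-o[2])/d[:,2])[:,None]
E
python3 - <<'E'
from h import *
for n in("scene","top"):
    im=capture(n); cv2.imwrite(f"pics/{n}0.png",im); c=camera_model(n); print(n,c["xyz"],c["k1"],c["mtx"],c["orientation"])
s=sense();print(s["time_s"],s["tcp_pos"],s["ee_rot"],s["gripper_width"])
E
```

```text
scene [0.07863756 0.7735712  0.91660053] -0.18300782224963605 [[531.6601461    0.         288.3259149 ]
 [  0.         531.6601461  209.79062594]
 [  0.           0.           1.        ]] [[-0.84678184  0.33954771 -0.40947267]
 [-0.53170294 -0.56327073  0.63246982]
 [-0.01589029  0.75328178  0.65750594]]
top [0.50769442 0.02145    1.00492239] 0.008065868163161922 [[480.26026584   0.         281.33753635]
 [  0.         480.26026584 216.15241172]
 [  0.           0.           1.        ]] [[ 0.00713833  0.99662959 -0.08172208]
 [-0.99983538  0.00575021 -0.01720867]
 [-0.01668075  0.08183146  0.99650658]]
0.1 [ 0.24887529 -0.5728985   0.29127327] [[-9.17282238e-01 -3.98236818e-01 -8.56154575e-04]
 [-3.98237725e-01  9.17280656e-01  1.70687262e-03]
 [ 1.05594509e-04  1.90663698e-03 -9.99998177e-01]] 0.9947263581847523
```

View pics/top0.png

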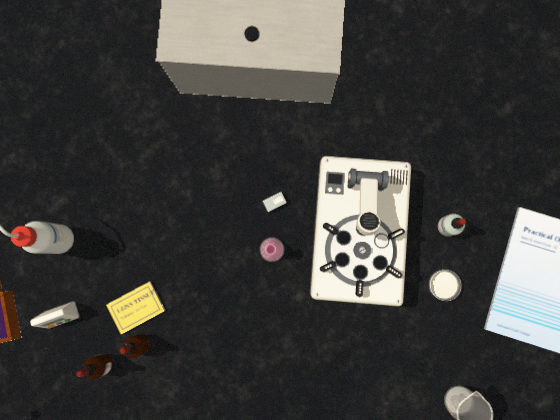

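View pics/scene0.png

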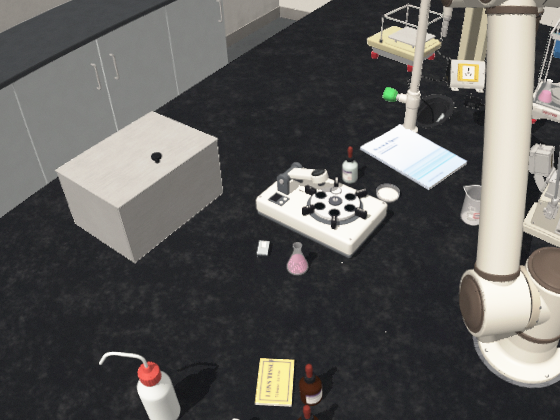

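The top view shows the photometer at about (361,230), with its head pointing to the image top and the turret centre near (361,250). The light insert near (381,240), tab near (397,233), looks like the blank. I'll zoom in to check.

```bash
python3 - <<'E'
from h import *
im=cv2.imread("pics/top0.png"); a=cv2.resize(im[150:310,300:420],None,fx=3.7,fy=3.7,interpolation=cv2.INTER_CUBIC)
cv2.imwrite("pics/crop1.png",a)
hsv=cv2.cvtColor(im,cv2.COLOR_BGR2HSV)
m=((hsv[...,2]>140)).astype(np.uint8)*255
m[:, :300]=0; m[:,425:]=0; m[:145]=0; m[310:]=0
m=cv2.morphologyEx(m,cv2.MORPH_CLOSE,np.ones((5,5)))
cs,_=cv2.findContours(m,cv2.RETR_EXTERNAL,cv2.CHAIN_APPROX_NONE); c=max(cs,key=cv2.contourArea)
r=cv2.minAreaRect(c); print(r); b=cv2.boxPoints(r); print(b); P=ray("top",b,0.062); print(P); print(np.linalg.norm(np.roll(P,-1,0)-P,axis=1))
E
```

```text
((361.180908203125, 230.58856201171875), (92.58997344970703, 144.24490356445312), 4.289153099060059)
[[309.62152 299.04663]
 [320.4096  155.2057 ]
 [412.7403  162.1305 ]
 [401.9522  305.97144]]
[[ 0.42396143 -0.01830517  0.062     ]
 [ 0.70703005 -0.03907915  0.062     ]
 [ 0.6937374  -0.22145552  0.062     ]
 [ 0.41235133 -0.19643779  0.062     ]]
[0.28382988 0.18286016 0.28249603 0.17851058]
```

View pics/crop1.png

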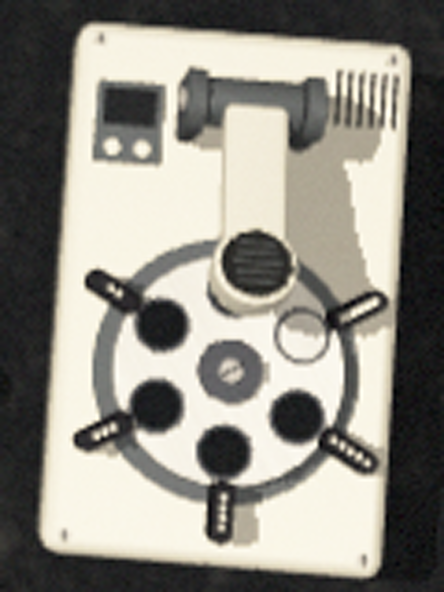

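The crop shows the blank at crop (302,335), with its bar tab at (357,310), one click clockwise of the head. The turret cap is at (230,370) and the pad at (258,263). So it needs one click anticlockwise, which I can do by pushing the 4-dot tab at the front (220,512) to the right. Next I'll compute the frame and the waypoints.

```bash
cat >> h.py <<'E'
def rz(a): c,s=np.cos(a),np.sin(a); return np.array([[c,-s],[s,c]])
E
python3 - <<'E'
from h import *
f=lambda x,y:[(x+.5)/3.7-.5+300,(y+.5)/3.7-.5+150]
cap=ray("top",f(230,370),0.084)[0]; print("cap",cap)
tabs=[(357,310),(348,450),(220,512),(102,432),(113,290)]
T=np.array([ray("top",f(*t),0.086)[0] for t in tabs]); d=T-cap
print("r",np.hypot(d[:,0],d[:,1]),"ang",np.degrees(np.arctan2(d[:,1],d[:,0])))
pad=ray("top",f(258,263),0.145)[0]; e=pad-cap; print("pad",pad,np.hypot(*e[:2]),np.degrees(np.arctan2(e[1],e[0])))
pl=ray("top",f(302,335),0.077)[0]-cap; print("plug",np.hypot(*pl[:2]),np.degrees(np.arctan2(pl[1],pl[0])))
P=np.array([[.42396,-.0183],[.70703,-.0391],[.69374,-.22146],[.41235,-.19644]])
c=P.mean(0); psi=np.radians(-4.6); print("axis from case",c-rz(psi)@[.040,0])
s=sense(); E=s["ee_rot"]; t0=np.array(s["tcp_pos"]); y0=np.degrees(np.arctan2(E[1][1],E[0][1])); print(y0)
E
```

```text
cap [ 0.5200221 -0.1165996  0.084    ]
r [0.0722375  0.07204962 0.07270124 0.07351692 0.07283294] ang [ -64.34499627 -124.14954965  175.3537888   116.02828898   55.92437595]
pad [ 0.57093044 -0.12129744  0.145     ] 0.05112463993296707 -5.272340524789916
plug 0.04270586502706137 -64.30893105807442
axis from case [ 0.51939884 -0.11561704]
113.46804487715056
```

Everything agrees: axis at about (0.520,-0.116), yaw -4.3°, and the plug radius is 42.7 mm. The raised pad is at 51 mm, so it will be at about 41 mm when down.

```bash
python3 - <<'E'
from h import *
A=np.array([.520,-.116]); psi=np.radians(-4.3); t0=np.array(sense()["tcp_pos"]); y0=113.47
print("yaw0 rad",np.radians(85.7-y0))
p=A+rz(psi)@[-.079,.034]; print("entry shift cm",(p-t0[:2])*100,"z",(0.143-t0[2])*100)
for th in (0,10,20,30,38,44):
    q=A+rz(psi+np.radians(th))@[-.079,.021]; print(th,(q-p)*100,np.radians(th))
E
python3 -m inch '[{"hand":1,"slide":[6,12,0],"yaw":-0.15},{"hand":1,"slide":[10,18,0],"yaw":-0.3},{"hand":1,"slide":[13,24,0],"yaw":-0.4},{"hand":1,"slide":[16,32,0],"yaw":-0.485},{"hand":1,"slide":[18,38,0],"yaw":-0.485},{"hand":1,"slide":[19,44,0],"yaw":-0.485},{"hand":1,"slide":[19,47,0],"yaw":-0.485},{"hand":1,"slide":[19,49,0],"yaw":-0.485},{"hand":1,"slide":[19.5,49.5,0],"yaw":-0.485},{"hand":1,"slide":[19.5,49.5,0],"yaw":-0.485}]'
```

```text
yaw0 rad -0.48467793327882525
entry shift cm [19.4896361  49.67261147] z -14.827326924308352
0 [-0.09747234 -1.29634067] 0.0
10 [-0.44667559 -2.67777072] 0.17453292519943295
20 [-0.55069085 -4.09885225] 0.3490658503988659
30 [-0.40635766 -5.51640642] 0.5235987755982988
38 [-0.11477598 -6.61892872] 0.6632251157578453
44 [ 0.20316598 -7.41328809] 0.767944870877505
time_s: 1.35
tcp_pos: [0.4444, -0.0762, 0.2921]
ee_rot: [[-0.997, 0.071, -0.0], [0.071, 0.997, 0.0], [0.0, 0.0, -1.0]]
wrist_force: [-0.1, 0.8, 0.3]
gripper_width: 0.02
```

```bash
python3 -m inch '[{"hand":1,"slide":[0,0,-4],"yaw":0},{"hand":1,"slide":[0,0,-8],"yaw":0},{"hand":1,"slide":[0,0,-10],"yaw":0},{"hand":1,"slide":[0,0,-11],"yaw":0},{"hand":1,"slide":[0,0,-11],"yaw":0}]'
python3 - <<'E'
from h import *
a=capture("top"); b=capture("scene")
A=cv2.resize(a[150:310,300:420],(400,533)); B=cv2.resize(b[120:260,240:410],(400,329))
B=cv2.copyMakeBorder(B,0,204,0,0,cv2.BORDER_CONSTANT); cv2.imwrite("pics/near1.png",np.hstack([A,B]))
E
```

```text
time_s: 1.98
tcp_pos: [0.4438, -0.0787, 0.182]
ee_rot: [[-0.997, 0.076, -0.001], [0.076, 0.997, -0.0], [0.001, -0.0, -1.0]]
wrist_force: [0.1, 0.2, 0.1]
gripper_width: 0.009
```

View pics/near1.png

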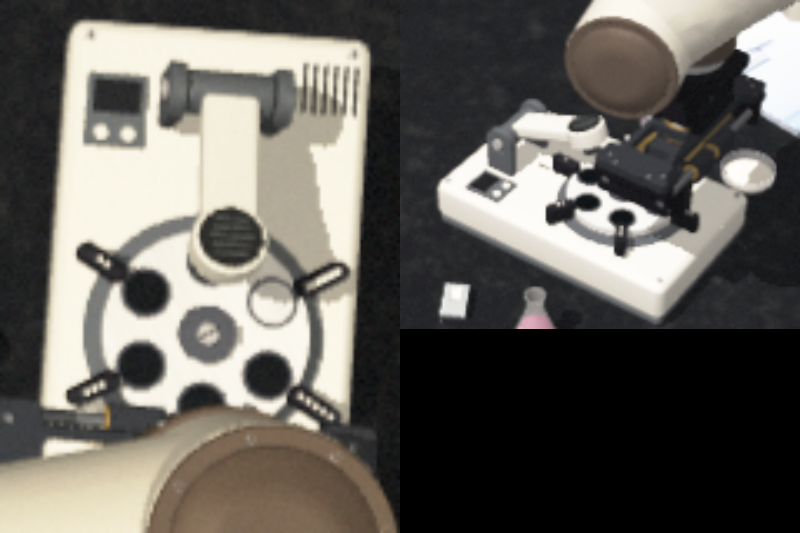

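The top picture shows the gripper in front of the turret with the 3-dot tab (90,388) and the blank clear of it. In the scene view the fingers come down between the tabs. I'll lower the tips to tab height.

```bash
python3 -m inch '[{"hand":1,"slide":[0,0.2,-1],"yaw":0},{"hand":1,"slide":[0,0.2,-2],"yaw":0},{"hand":1,"slide":[0,0.2,-3],"yaw":0},{"hand":1,"slide":[0,0.2,-3.8],"yaw":0},{"hand":1,"slide":[0,0.2,-3.8],"yaw":0}]'
```

```text
time_s: 2.7
tcp_pos: [0.4436, -0.0763, 0.1434]
ee_rot: [[-0.997, 0.075, -0.002], [0.075, 0.997, -0.0], [0.002, -0.0, -1.0]]
wrist_force: [-0.6, 0.3, 0.6]
gripper_width: 0.006
```

```bash
python3 -m inch '[{"hand":1,"slide":[0,-0.6,0],"yaw":0},{"hand":1,"slide":[-0.1,-1.2,0],"yaw":0},{"hand":1,"slide":[-0.2,-1.7,0],"yaw":0.05},{"hand":1,"slide":[-0.35,-2.2,0],"yaw":0.11},{"hand":1,"slide":[-0.45,-2.7,0],"yaw":0.17},{"hand":1,"slide":[-0.5,-3.2,0],"yaw":0.23},{"hand":1,"slide":[-0.55,-3.6,0],"yaw":0.29},{"hand":1,"slide":[-0.55,-4.1,0],"yaw":0.35},{"hand":1,"slide":[-0.55,-4.1,0],"yaw":0.35}]'
```

```text
time_s: 3.82
tcp_pos: [0.4389, -0.1176, 0.1446]
ee_rot: [[-0.963, -0.27, 0.001], [-0.27, 0.963, 0.0], [-0.001, -0.0, -1.0]]
wrist_force: [0.3, 1.8, 1.4]
gripper_width: 0.004
```

The tool reads a 1.8 N reaction, so the tab is being pushed. Next I'll push it past half-way.

```bash
python3 -m inch '[{"hand":1,"slide":[0,-0.5,0],"yaw":0.06},{"hand":1,"slide":[0.05,-1.0,0],"yaw":0.12},{"hand":1,"slide":[0.15,-1.4,0],"yaw":0.175},{"hand":1,"slide":[0.3,-1.9,0],"yaw":0.24},{"hand":1,"slide":[0.45,-2.5,0],"yaw":0.31},{"hand":1,"slide":[0.45,-2.5,0],"yaw":0.31},{"hand":1,"slide":[0.45,-2.5,0],"yaw":0.31}]'
```

```text
time_s: 4.7
tcp_pos: [0.4429, -0.1422, 0.1443]
ee_rot: [[-0.835, -0.551, -0.0], [-0.551, 0.835, 0.0], [0.0, 0.0, -1.0]]
wrist_force: [0.5, -0.0, -0.4]
gripper_width: 0.006
```

```bash
python3 - <<'E'
from h import *
a=capture("top")
cv2.imwrite("pics/near2.png",cv2.resize(a[150:310,300:420],(400,533)))
E
```

```text
(no output)
```

View pics/near2.png

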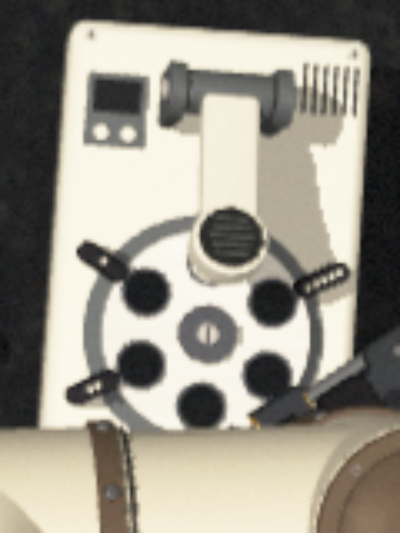

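The blank has gone under the head: the 5-dot tab is now at (322,280) where the bar tab was, the 1-dot tab is at (103,260), and the 2-dot tab is at (92,387). These are the same detent positions as before, and the contact force is about 0. I'll lift and move above the pad.

```bash
python3 -m inch '[{"hand":1,"slide":[0,0,2],"yaw":0},{"hand":1,"slide":[0,0,5],"yaw":0},{"hand":1,"slide":[0,0,9],"yaw":0},{"hand":1,"slide":[0,0,11],"yaw":-0.1},{"hand":1,"slide":[4,0.8,11],"yaw":-0.25},{"hand":1,"slide":[8,1.4,11],"yaw":-0.4},{"hand":1,"slide":[11,2,11],"yaw":-0.55},{"hand":1,"slide":[12.6,2.2,11],"yaw":-0.65},{"hand":1,"slide":[12.6,2.2,11],"yaw":-0.65},{"hand":1,"slide":[12.6,2.2,11],"yaw":-0.65}]'
python3 - <<'E'
from h import *
a=capture("top");b=capture("scene")
A=cv2.resize(a[150:310,300:420],(400,533)); B=cv2.resize(b[120:260,240:410],(400,329))
B=cv2.copyMakeBorder(B,0,204,0,0,cv2.BORDER_CONSTANT); cv2.imwrite("pics/near3.png",np.hstack([A,B]))
t=np.array(sense()["tcp_pos"]);print(project("scene",[t-[0,0,.07],[.571,-.120,.145]]))
E
```

```text
time_s: 6.0
tcp_pos: [0.5682, -0.1202, 0.254]
ee_rot: [[-0.998, 0.064, -0.001], [0.064, 0.998, 0.0], [0.001, 0.0, -1.0]]
wrist_force: [0.6, 1.3, -0.2]
gripper_width: 0.004
[[319.10088522 159.5152802 ]
 [317.68144432 172.5938496 ]]
```

View pics/near3.png

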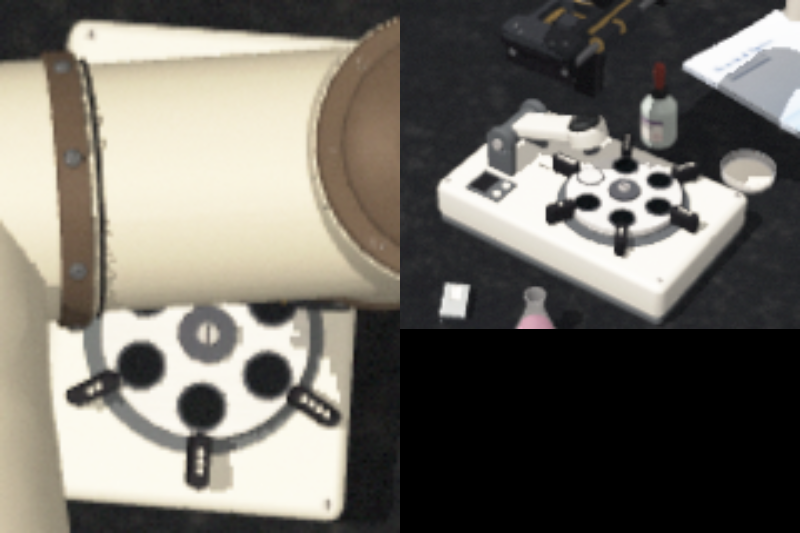

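The scene view shows the plain metal plug at (592,175) under the raised head, and the fingertips (592,95) directly above the pad (590,122). The turret's detent is unchanged. I'll press now, following the pad forward.

```bash
python3 -m inch '[{"hand":1,"slide":[0.1,0,-1.5],"yaw":0},{"hand":1,"slide":[0.1,0,-3],"yaw":0},{"hand":1,"slide":[0.1,0,-3.7],"yaw":0},{"hand":1,"slide":[0,0,-4.2],"yaw":0},{"hand":1,"slide":[-0.1,0,-4.6],"yaw":0},{"hand":1,"slide":[-0.2,0,-5],"yaw":0},{"hand":1,"slide":[-0.3,0,-5.4],"yaw":0},{"hand":1,"slide":[-0.4,0,-5.8],"yaw":0},{"hand":1,"slide":[-0.5,0,-6.2],"yaw":0},{"hand":1,"slide":[-0.5,0,-6.2],"yaw":0}]'
```

```text
time_s: 7.35
tcp_pos: [0.5637, -0.1201, 0.1919]
ee_rot: [[-0.998, 0.065, -0.001], [0.065, 0.998, 0.0], [0.001, 0.0, -1.0]]
wrist_force: [-2.7, 0.8, 4.3]
gripper_width: 0.006
```

```bash
python3 -m inch '[{"hand":1,"slide":[-0.15,0,-0.2],"yaw":0},{"hand":1,"slide":[-0.3,0,-0.4],"yaw":0},{"hand":1,"slide":[-0.4,0,-0.6],"yaw":0},{"hand":1,"slide":[-0.4,0,-0.7],"yaw":0},{"hand":1,"slide":[-0.4,0,-0.7],"yaw":0}]'
```

```text
time_s: 7.98
tcp_pos: [0.5606, -0.1203, 0.1855]
ee_rot: [[-0.998, 0.065, 0.002], [0.065, 0.998, -0.0], [-0.002, -0.0, -1.0]]
wrist_force: [2.9, -0.8, 3.6]
gripper_width: 0.005
```

```bash
python3 -m inch '[{"hand":1,"slide":[0,0,-0.1],"yaw":0},{"hand":1,"slide":[0,0,-0.1],"yaw":0},{"hand":1,"slide":[0,0,-0.1],"yaw":0}]'; python3 -m inch '[{"hand":1,"slide":[0,0,-0.1],"yaw":0},{"hand":1,"slide":[0,0,-0.1],"yaw":0},{"hand":1,"slide":[0,0,-0.1],"yaw":0}]'
```

```text
time_s: 8.35
tcp_pos: [0.5605, -0.1203, 0.1846]
ee_rot: [[-0.998, 0.065, 0.001], [0.065, 0.998, -0.0], [-0.001, -0.0, -1.0]]
wrist_force: [2.9, 0.3, 5.1]
gripper_width: 0.007
time_s: 8.72
tcp_pos: [0.5605, -0.1203, 0.1844]
ee_rot: [[-0.998, 0.065, 0.002], [0.065, 0.998, -0.0], [-0.002, -0.0, -1.0]]
wrist_force: [1.5, 0.0, 8.9]
gripper_width: 0.006
```

```bash
python3 -m inch '[{"hand":1,"slide":[0,0,-0.1],"yaw":0},{"hand":1,"slide":[0,0,-0.1],"yaw":0},{"hand":1,"slide":[0,0,-0.1],"yaw":0},{"hand":1,"slide":[0,0,-0.1],"yaw":0}]'
python3 - <<'E'
from h import *
a=capture("top");b=capture("scene")
A=cv2.resize(a[150:310,300:420],(400,533)); B=cv2.resize(b[120:260,240:410],(400,329))
B=cv2.copyMakeBorder(B,0,204,0,0,cv2.BORDER_CONSTANT); cv2.imwrite("pics/near4.png",np.hstack([A,B]))
s=sense();print(s["time_s"],s["tcp_pos"],s["wrist_force"])
E
```

```text
time_s: 9.22
tcp_pos: [0.5605, -0.1202, 0.1842]
ee_rot: [[-0.998, 0.064, 0.002], [0.064, 0.998, -0.001], [-0.002, -0.001, -1.0]]
wrist_force: [0.0, 1.4, 12.4]
gripper_width: 0.005
9.325 [ 0.56046403 -0.12026417  0.18424734] [ 0.05936231  2.34281987 13.1379023 ]
```

View pics/near4.png

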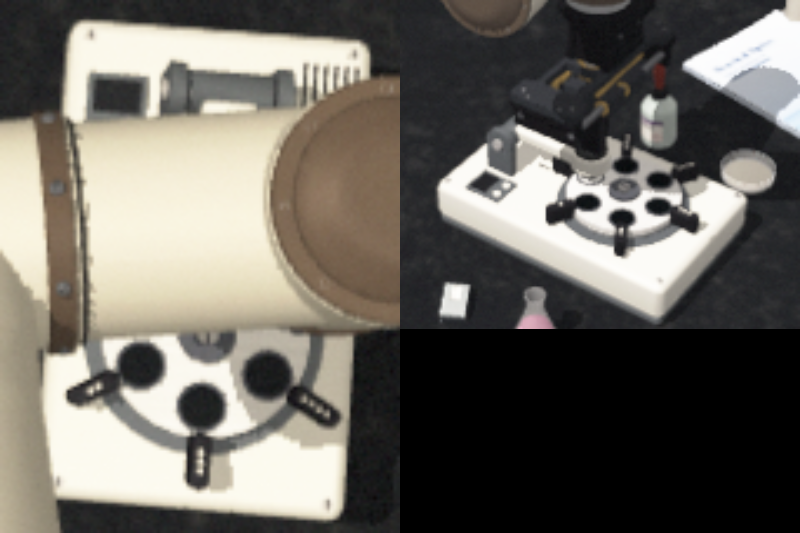

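The head is down on the plug, with its nose on the blank at (590,170). The case, turret and bystanders haven't moved. The tips are at z=114 mm and don't yield as the force rises to 13 N, so this is the firm stop. I'll hand it in.

```bash
python3 -c "
from station import finish_job; print(finish_job())"
```

```text
the job is handed in; nothing more can be done
None
```

The dark zero is set up and handed in: the blank is clicked in under the measuring head, and the closed fingertips are holding the head fully down.

- **Turret:** I pushed the 4-dot front tab anticlockwise until the turret snapped over by one click. The tabs then stood at the same detent positions as at the start, and the metal plug showed under the raised head. Only after that did I press.
- **Head:** I pressed the pad down, moving forward with it. At the end the tips were at 114 mm, against 115 mm expected for fully down. The last 2 mm of commanded travel moved them only about 0.4 mm while the force rose from 5 to 13 N, which points to the firm stop.
- **Surroundings:** in the last pictures the case stood where it was, and the flask, dropping bottle, dish and test piece looked undisturbed. I judged those by eye and did not measure them. The job took about 9.3 s.

No checks failed. In the scene camera, the fingertips and pad both appeared 2–3 pixels off their predicted positions. The shift was about the same for both, so it did not affect the aim.

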